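# Swing a vial rack round its locating post into a water sampler

## Robot

A 7-joint arm with a two-finger parallel gripper is mounted at the origin on the work surface. World frame = base frame: x ahead of the robot, y to its left, z up, the work surface at z = 0. Lengths are in m, angles in rad, forces in N, time in s.
With the tool pointing down it reaches from about 0.35 to 0.9 m from the base axis. Payload 7.2 kg.
Tool frame: the origin (TCP) lies on the front face of the gripper's body, between the roots of the fingers; the fingertips stand 80 mm ahead of it and the grasp point (between the pads) lies 61 mm ahead of it (env.tcp_to_grasp is the distance from the TCP to the grasp point, in m); z points along the fingers, y is the direction in which the jaws open and shut (so a half turn about z gives the same grasp; the last joint's range is limited). The gripper opens to 88 mm and grips with 3 to 60 N. Pads are 20 mm wide; open, the fingers measure 115 mm over their backs; the gripper's body (75 mm by 178 mm) begins 61 mm behind the grasp point.
Start: joints at [-1.38, 0.411, -0.013, 1.596, 0.006, 1.134, -0.082], TCP at [0.16, 0.604, 0.303] pointing down, gripper open.
Joint ranges: [-2.95, 2.95], [-0.29, 1.99], [-1.47, 1.44], [0.14, 2.54], [-1.03, 4.17], [0.13, 1.85], [-2.86, 2.86]. Speed limits (rad/s): [2.39, 2.39, 3.01, 3.01, 3.14, 3.14, 3.14].

## Interface

Orientations are given as a unit quaternion [w, x, y, z].
In Python, from plant import env, eyes gives the robot as it stands.
- The arm moves only by the shell command python3 -m handwheel 'ROWS' [FORCE]. ROWS is JSON, a list that holds one entry, the list of rows, each a list of 5 numbers: the opening, from 0 (shut) to 1 (fully open), then the shift along the world's x, y, z in m, then the turn about the world's z in rad. A call has 1 to 10 rows; each row shifts and turns the commanded pose from where the row before left it; what a row does not reach is not made up. A row lasts 1/10 s, in which the tool goes at most 50 mm and 8.59 degrees, less where a joint would pass 70% of its speed; a pose out of reach is approached as far as the arm can. A call is refused whole if a number of a shift passes 0.05 or a number of a turn 0.15, either way. A call with a gripper value outside its range is refused whole. The fingers move at their own pace and stop on an object; FORCE is the grip in N (left out, the last holds). Time passes only in rows, so rows that do not move let the fingers close. It gives the time, the measured TCP pose, the force and the opening at its end, in the units of the state.
- env.get_state(): the state, without advancing time (a new reading comes with each control period).
- eyes.read_camera(name): name is "scene" or "top"; returns the picture (480x640x3 uint8, red, green, blue); there is no depth.
- eyes.camera_info(name): a dict with "K" (3x3 intrinsics, pixels), "dist" ([k1, k2, p1, p2, k3] as OpenCV has them; the pictures are not rectified), "cam_to_world" (4x4, takes a point from camera to world coordinates). Camera axes: x right, y down, z forward; pixel columns grow to the right and rows downward; lengths in m; the calibration is good to about 2 mm. A picture is of the moment at which its call begins. camera_info takes no time and is no camera call.
- env.close_job(): hands the job in, once; it reports no verdict.
The state is a dict: "time_s": time; "joints": joint angles; "qvel": joint speeds; "joint_efforts": joint torques, N m; "ee_pos": TCP position; "tcp_rot": TCP orientation; "wrist_force": force on the tool from outside, world axes, zero at the start; "torque": the same for the moment, N m; "gripper_width": finger opening in m.
Only numpy, scipy, OpenCV 4.12 (cv2) and the standard library are available. Lean on these libraries where they do the work, as an engineer would, in place of code of your own. Each camera call takes 0.05 s, during which the arm holds its last target.

## Task

Load the vial rack into the sampler: set it on the deck slanting out to the front by about 30 degrees and push its notched end home on the round post; then, keeping it leaning on the post all the way, swing it round the post to the back, past the sprung roller, until it lies flat on the deck and in line against the backstop plate with the roller holding it there, and let go. Work gently, feeling for the post and never forcing the rack against the post, backstop or roller; keep the rack upright and leave the other things on the bench where they are.

Things in the scene. Friction and masses are not known exactly. Their poses are not given: they have to be found in the camera images.
- rack: loose white vial rack, a solid bar 210 mm long (its x), 34 mm wide (y), 44 mm high, about 0.3 kg, with a row of nine small capped vials let into its top (caps 56 mm up). Origin: middle of its underside; z up. It starts on the bench, to the right of the deck. The +x end has the notch; the -x end is the free end, bevelled to a 4 mm nose. Its +y side is the front of the loaded rack. Keep it within 0.3 rad of upright
- rack_grip (a point): where the rack is best held: its middle, 34 mm above its underside, between the two grey grip pads on its sides (36 by 18 mm); about at its centre of mass. Pinch it from above across its 34 mm width, the row of caps (12 mm wide, to 22 mm above this point) between the fingers. Axes as the rack's
- rack_vee (a point): pivot point: on the rack's underside, 103.3 mm from its middle along +x, it lies on the post's axis when the post is fully in the notch. The notch is a 90 degree vee in the end of the bar, over its full height, 26 mm wide at the mouth and 13 mm deep. Axes as the rack's
- rack_nose (a point): middle of the 4 mm nose of the rack's free end, on the underside (105 mm from the middle along -x, 5 mm to +y). The 45 degree bevels beside it are 20 mm on the back (-y) corner, which leads past the roller, and 10 mm on the front (+y) corner, on which the roller holds the loaded rack. Axes as the rack's
- deck: the sampler's fixed deck: level grey plate 200 mm (x, front to back) by 370 mm (y), its top 10 mm above the bench; origin under the plate's middle, x to the back. A drive unit, 127 mm high, with a parked needle arm on it (to 155 mm) stands beyond its +y end. Place and yaw vary
- rail: locating rail fixed on the deck: carries post, backstop and roller. Origin on the deck's top, under the middle of a loaded rack with the post in mid-setting; y along the line of the loaded rack towards the post, x to the back. The loaded rack's x lies along this y; it stands as far along y as the post puts it. The rack must never press on the rail and its parts with over 30 N in all
- post_mid (a point): where the axis of the round steel post (16 mm diameter, 38 mm high) stands at mid-setting, on the deck's top, 103.3 mm along the rail's y. The post itself is clamped fast anywhere within 8.5 mm either way of this point along the rail's y. Its setting is not measured: find it by feel, or look. Axes as the rail's
- backstop (a point): middle of the front face of the fixed backstop plate, at the deck's top: 17 mm behind the rail's line, 65 mm from the rail's origin along -y; the plate is 44 mm long (y), 36 mm high. It touches the back of the loaded rack's bar. Axes as the rail's
- roller_rest (a point): axis of the catch roller with nothing on it, at the deck's top (x -15 mm, y -97.5 mm on the rail). Nylon, 14 mm diameter, turning, 3 to 17 mm above the deck; it gives way only along the rail's -y, sprung (4 N at first, 5.5 N at 26 mm). Behind it, its 26 mm high housing ends 63.5 mm from this point along -y. Axes as the rail's
- catch (a joint): how far the roller is pushed aside, m: 0 free, at most 0.026. The swinging rack meets it about 0.15 rad from home; it takes some 4 to 6 N at the free end to pass. Peak 0.006 to 0.023 at the nose, then it springs back by 5 mm onto the front bevel (0.001 to 0.018 loaded), pushes the rack back to the plate and along onto the post, and holds it there
- bottle_a: bystander: white wide-mouth bottle, 64 mm diameter, 107 mm high, on the bench to the right of the rack; origin under its middle
- bottle_b: bystander: white wide-mouth bottle, 60 mm diameter, 101 mm high, on the bench to the left; origin under its middle
- flask: bystander: conical glass flask, 66 mm diameter, 95 mm high, on the bench in front of the deck; origin under its middle
- beaker: bystander: small glass beaker, 44 mm diameter, 45 mm high, on the deck's front left corner; origin under its middle
- cup: bystander: white plastic cup, 56 mm diameter, 60 mm high, on the bench in front of the deck; origin under its middle
- amber: bystander: brown glass jar, 68 mm diameter, 130 mm high, behind the deck; origin under its middle
There are look-alikes about, which are no part of the job. There is more than one size of the rack; the job needs the larger.

How it is judged:
By the outcome, as a careful person would: the job done as asked, in the order asked, and still so for the second after the job is handed in, with the robot touching nothing.
It also fails if it takes over 61 s, if anything falls off the work surface, if the arm or the gripper's body presses on something with over 40 N, if the wrist force passes 120 N, or if a joint passes its speed limit or range.

## Working session

There is one attempt and no reset: what is moved stays moved. The work goes in short steps, Python scripts to look and compute and a shell command to move; the robot and the scene stay as the last step left them, time stands still between calls to the robot, and variables do not carry over. Pictures are saved under pics/ and viewed, and the job is handed in when it is done.

```bash
ls; mkdir -p pics; python3 - <<'E'
from plant import env, eyes
import cv2
for n in ("scene","top"):
    im=eyes.read_camera(n); cv2.imwrite(f"pics/{n}0.png",im[:,:,::-1])
    i=eyes.camera_info(n); print(n,i["K"],i["dist"],i["cam_to_world"])
s=env.get_state(); print(s, env.tcp_to_grasp)
E
```

```text
pics
scene [[486.45410701   0.         330.72540083]
 [  0.         486.45410701 232.33053162]
 [  0.           0.           1.        ]] [0.02710239 0.         0.         0.         0.        ] [[ 0.30863007  0.57311315 -0.75913688  1.38995374]
 [ 0.95115766 -0.19168072  0.24198681 -0.30574784]
 [-0.00682609 -0.79674326 -0.60427939  0.70020267]
 [ 0.          0.          0.          1.        ]]
top [[614.94089435   0.         322.4321773 ]
 [  0.         614.94089435 245.41181713]
 [  0.           0.           1.        ]] [-0.2120531  0.         0.         0.         0.       ] [[-0.011256   -0.99726087  0.07310309  0.48701595]
 [-0.9998184   0.01010028 -0.01615991 -0.03996937]
 [ 0.01537728 -0.07327171 -0.99719346  1.44043321]
 [ 0.          0.          0.          1.        ]]
{'time_s': 0.1, 'joints': array([-1.38022076,  0.41184545, -0.01268962,  1.59693118,  0.00559252,
        1.13429449, -0.08221045]), 'qvel': array([ 0.00034035, -0.00116302, -0.00032817, -0.00279642, -0.00123171,
       -0.00104122,  0.00054016]), 'joint_efforts': array([ 2.81781489e-03, -5.89085948e+01,  6.43817838e-01, -2.91711009e+01,
       -5.37746132e-02,  1.44037243e-02,  6.28361431e-05]), 'ee_pos': array([0.15989087, 0.6038636 , 0.30188923]), 'tcp_rot': array([-4.14326253e-05,  1.29032037e-01,  9.91640163e-01, -7.20292555e-04]), 'wrist_force': array([-0.33831212,  0.3637712 ,  0.11639274]), 'torque': array([-0.00187687, -0.00062861,  0.00341695]), 'gripper_width': 0.08782418338786663} 0.0613
```

View pics/scene0.png

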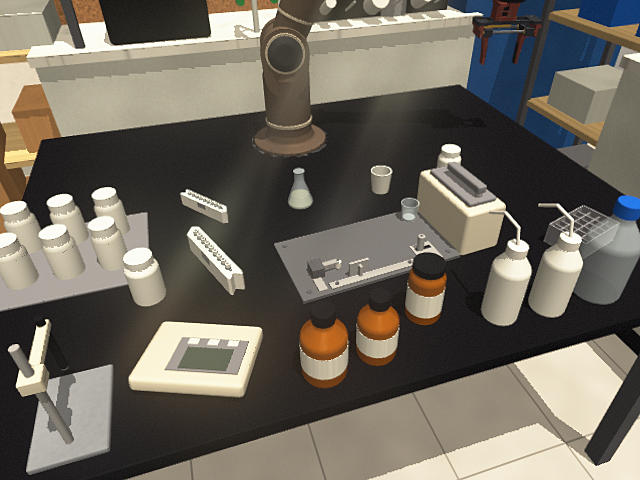

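View pics/top0.png

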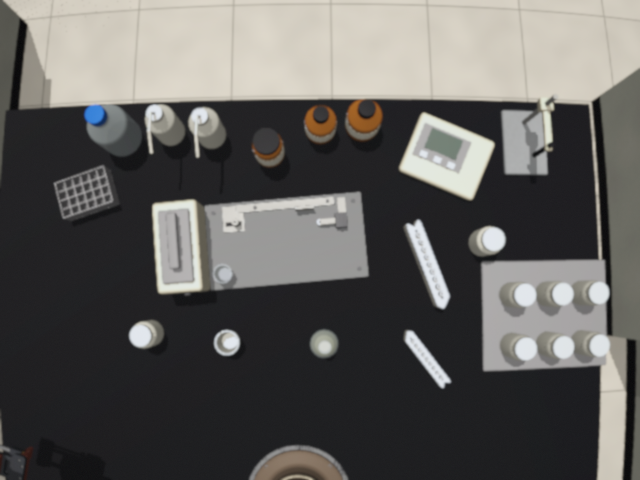

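The top view shows the larger rack around (428,264) and the smaller look-alike at (428,358). The deck runs from (205,205) to (367,275), with the post area near (233,217), the roller near (330,215) and the drive unit at (178,247). I'll enlarge both areas.

```bash
python3 - <<'E'
import cv2
t=cv2.imread("pics/top0.png"); s=cv2.imread("pics/scene0.png")
cv2.imwrite("pics/a.png",cv2.resize(t[180:300,195:375],None,fx=4.4,fy=4.4,interpolation=cv2.INTER_CUBIC))
cv2.imwrite("pics/b.png",cv2.resize(t[210:320,390:470],None,fx=5,fy=5,interpolation=cv2.INTER_CUBIC))
cv2.imwrite("pics/c.png",cv2.resize(s[190:300,270:470],None,fx=4,fy=4,interpolation=cv2.INTER_CUBIC))
cv2.imwrite("pics/d.png",cv2.resize(s[215:300,175:255],None,fx=6,fy=6,interpolation=cv2.INTER_CUBIC))
E
```

```text
(no output)
```

View pics/a.png

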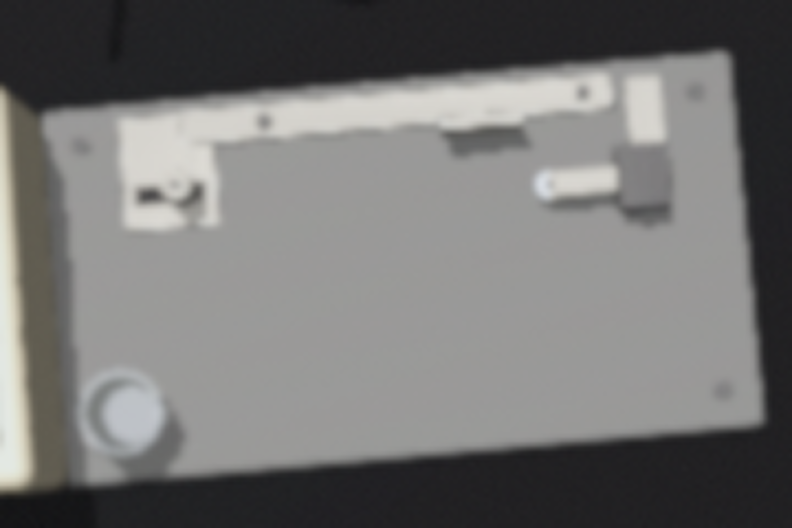

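View pics/b.png

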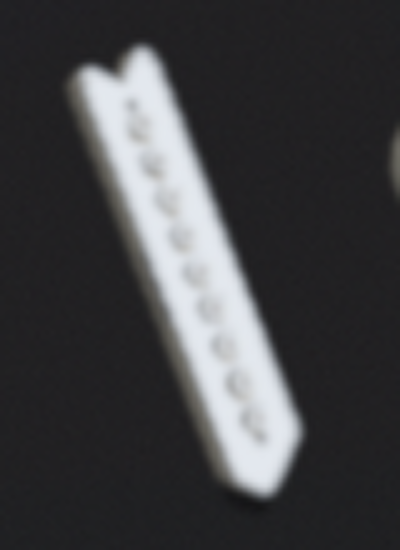

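View pics/c.png

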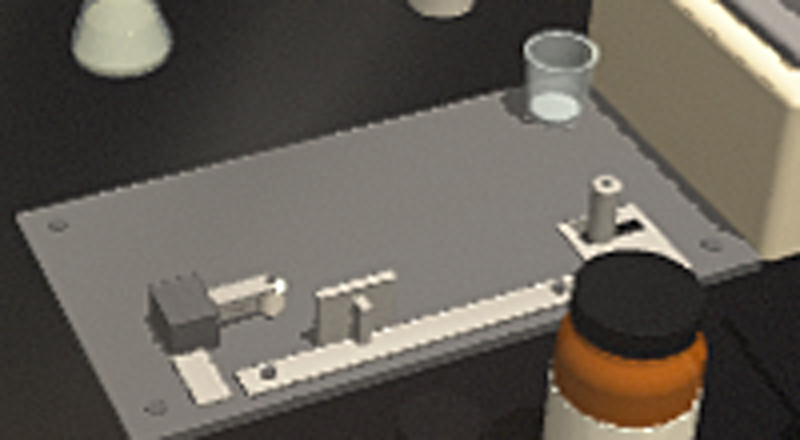

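View pics/d.png

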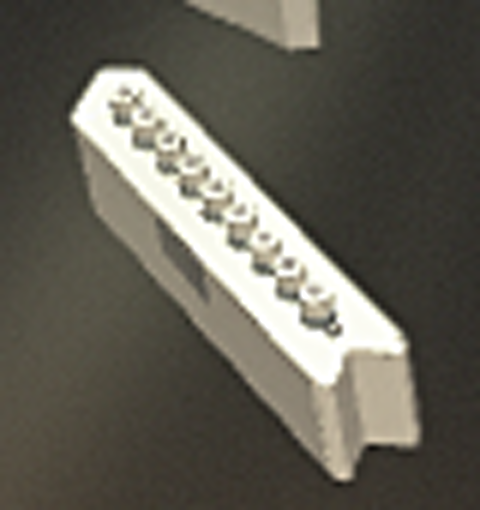

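```bash
cat > h.py <<'E'
import numpy as np, cv2, json
from plant import env, eyes
def ray(n,uv):
    i=eyes.camera_info(n); K=np.array(i["K"]);D=np.array(i["dist"]);T=np.array(i["cam_to_world"])
    p=cv2.undistortPoints(np.array(uv,float).reshape(-1,1,2),K,D).reshape(-1,2)
    d=np.c_[p,np.ones(len(p))]@T[:3,:3].T
    return T[:3,3],d
def onz(n,uv,z):
    o,d=ray(n,uv); return o+d*((z-o[2])/d[:,2])[:,None]
def proj(n,P):
    i=eyes.camera_info(n);T=np.linalg.inv(np.array(i["cam_to_world"]))
    return cv2.projectPoints(np.atleast_2d(np.array(P,float)),cv2.Rodrigues(T[:3,:3])[0],T[:3,3],np.array(i["K"]),np.array(i["dist"]))[0].reshape(-1,2)
def tri(a,b):
    o1,d1=ray("top",[a]);o2,d2=ray("scene",[b]);d1=d1[0]/np.linalg.norm(d1);d2=d2[0]/np.linalg.norm(d2)
    t=np.linalg.lstsq(np.c_[d1,-d2],o2-o1,rcond=None)[0]
    p,q=o1+d1*t[0],o2+d2*t[1]; return (p+q)/2,np.linalg.norm(p-q)
E
python3 - <<'E'
from h import *
np.set_printoptions(precision=4,suppress=True)
t=cv2.imread("pics/top0.png"); g=cv2.cvtColor(t,cv2.COLOR_BGR2GRAY)
# rack top mask
m=np.zeros_like(g); m[210:320,395:460]=(g[210:320,395:460]>150)*255
cs=max(cv2.findContours(m,0,2)[0],key=cv2.contourArea)
w=onz("top",cs.reshape(-1,2),0.044)[:,:2]*1000
r=cv2.minAreaRect(w.astype(np.float32)); print("rack rect",r)
# deck mask
x=np.zeros_like(g); x[185:300,200:375]=((g[185:300,200:375]>110))*255
cs=max(cv2.findContours(x,0,2)[0],key=cv2.contourArea)
w=onz("top",cs.reshape(-1,2),0.01)[:,:2]*1000
print("deck",cv2.minAreaRect(w.astype(np.float32)))
A=lambda u,v:(195+(u+.5)/4.4-.5,180+(v+.5)/4.4-.5)
C=lambda u,v:(270+(u+.5)/4-.5,190+(v+.5)/4-.5)
print("posttop",onz("top",[A(177,187)],.048),onz("scene",[C(606,184)],.048),tri(A(177,187),C(606,184)))
print("screws deck",onz("top",[A(81,146),A(697,92),A(724,390)],.01))
print("railscrews",onz("top",[A(264,121),A(583,92)],.013))
print("scene railscrews",onz("scene",[C(559,287),C(267,372)],.013))
print("scene deckscrews",onz("scene",[C(711,244),C(156,407),C(57,225)],.01))
print("backstop top",onz("top",[A(440,130),A(527,122)],.046),onz("scene",[C(318,294),C(395,275)],.046))
print("roller top",onz("top",[A(545,186)],.027),onz("scene",[C(280,286)],.027))
print("amber",tri((268,140),(429,266)))
print("posttop proj err",proj("top",[tri(A(177,187),C(606,184))[0]]))
E
```

```text
rack rect ((543.2845458984375, -306.30218505859375), (209.9614715576172, 37.648738861083984), 20.23246955871582)
deck ((604.6408081054688, 23.516006469726562), (199.3484649658203, 369.6466369628906), 4.559723854064941)
posttop [[0.6444 0.1368 0.048 ]] [[0.6449 0.1397 0.048 ]] (array([0.645 , 0.1381, 0.0484]), np.float64(0.002780607599641207))
screws deck [[ 0.6714  0.1934  0.01  ]
 [ 0.697  -0.1363  0.01  ]
 [ 0.5376 -0.1482  0.01  ]]
railscrews [[ 0.6832  0.0948  0.013 ]
 [ 0.697  -0.0753  0.013 ]]
scene railscrews [[ 0.6794  0.0986  0.013 ]
 [ 0.6931 -0.0724  0.013 ]]
scene deckscrews [[ 0.6695  0.1963  0.01  ]
 [ 0.6968 -0.1328  0.01  ]
 [ 0.5375 -0.1457  0.01  ]]
backstop top [[ 0.6729  0.0001  0.046 ]
 [ 0.6767 -0.0452  0.046 ]] [[ 0.6796 -0.0402  0.046 ]
 [ 0.678   0.0028  0.046 ]]
roller top [[ 0.6453 -0.0543  0.027 ]] [[ 0.6465 -0.0495  0.027 ]]
amber (array([0.8171, 0.0577, 0.125 ]), np.float64(0.005539450380747805))
posttop proj err [[234.2828 221.8673]]
```

```bash
python3 - <<'E'
import cv2
t=cv2.imread("pics/top0.png"); s=cv2.imread("pics/scene0.png")
cv2.imwrite("pics/e.png",cv2.resize(t[210:280,400:520],None,fx=6,fy=6,interpolation=cv2.INTER_CUBIC))
cv2.imwrite("pics/f.png",cv2.resize(s[235:315,110:250],None,fx=5,fy=5,interpolation=cv2.INTER_CUBIC))
E
```

```text
(no output)
```

View pics/e.png

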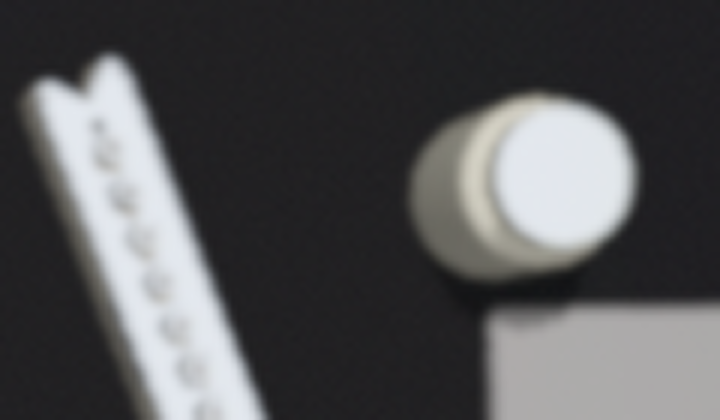

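View pics/f.png

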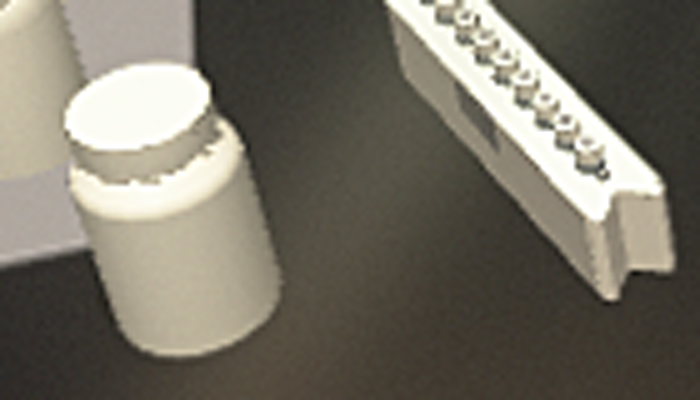

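```bash
python3 - <<'E'
from h import *
np.set_printoptions(precision=4,suppress=True)
a=(400+(565.5)/6-.5,210+(175.5)/6-.5); b=(110+140.5/5-.5,235+108.5/5-.5)
p=onz("top",[a],.107)[0]; q=onz("scene",[b],.107)[0]; print(p,q,tri(a,b))
e=onz("top",[(400+492/6,210+29),(400+637/6,210+29)],.107);print("cap dia",np.linalg.norm(e[0]-e[1]))
e=onz("top",[(400+411/6,210+32)],.03);print("base left edge",e)
yaw=np.deg2rad(20.2);u=np.array([np.cos(yaw),np.sin(yaw)]);v=np.array([np.sin(yaw),-np.cos(yaw)])
for P in(p,q):
  d=P[:2]-[.5433,-.3063]; print("along",d@u,"jaw",d@v)
E
```

```text
[ 0.5958 -0.4427  0.107 ] [ 0.5998 -0.4385  0.107 ] (array([ 0.596 , -0.4412,  0.1048]), np.float64(0.004239336006242581))
cap dia 0.055941904120561756
base left edge [[ 0.595  -0.4045  0.03  ]]
along 0.0021234964128796522 jaw 0.14616360700919617
along 0.007387139320443732 jaw 0.14362018481656966
```

```bash
python3 -m handwheel '[[[1,0.019,-0.0455,0,-0.1265],[1,0.019,-0.0455,0,-0.1265],[1,0.019,-0.0455,0,-0.1265],[1,0.019,-0.0455,0,-0.1265],[1,0.019,-0.0455,0,-0.1265],[1,0.019,-0.0455,0,-0.1265],[1,0.019,-0.0455,0,-0.1265],[1,0.019,-0.0455,0,-0.1265],[1,0.019,-0.0455,0,-0.1265],[1,0.019,-0.0455,0,-0.1265]]]' 20; python3 -m handwheel '[[[1,0.019,-0.0455,0,-0.1265],[1,0.019,-0.0455,0,-0.1265],[1,0.019,-0.0455,0,-0.1265],[1,0.019,-0.0455,0,-0.1265],[1,0.019,-0.0455,0,-0.1265],[1,0.019,-0.0455,0,-0.1265],[1,0.019,-0.0455,0,-0.1265],[1,0.019,-0.0455,0,-0.1265],[1,0.019,-0.0455,0,-0.1265],[1,0.019,-0.0455,0,-0.1265]]]'; python3 -m handwheel '[[[1,0,0,0,0],[1,0,0,0,0],[1,0,0,0,0]]]'
cat >> h.py <<'E'
def jawyaw(s):
    from scipy.spatial.transform import Rotation as R
    w,x,y,z=s["tcp_rot"]; M=R.from_quat([x,y,z,w]).as_matrix()
    return np.degrees(np.arctan2(M[1,1],M[0,1])), M[:,2]
def st():
    s=env.get_state(); a,zz=jawyaw(s); print("t",round(s["time_s"],2),"tcp",s["ee_pos"].round(4),"jaw",round(a,2),"rackyaw",round(a+90,2),"z",zz.round(3),"F",s["wrist_force"].round(2),"T",s["torque"].round(3),"w",round(s["gripper_width"],4)); return s
E
python3 -c "from h import *;st()"
```

```text
time_s: 1.1
ee_pos: [0.3501, 0.1472, 0.3027]
tcp_rot: [-0.0, 0.692, 0.722, 0.0]
wrist_force: [0.6, 0.4, 1.0]
gripper_width: 0.0882
time_s: 2.1
ee_pos: [0.5407, -0.3073, 0.302]
tcp_rot: [-0.0, 0.985, 0.173, -0.0]
wrist_force: [1.2, 0.1, 0.7]
gripper_width: 0.088
time_s: 2.4
ee_pos: [0.5398, -0.3048, 0.3022]
tcp_rot: [-0.001, 0.984, 0.176, -0.0]
wrist_force: [0.1, 0.1, 0.0]
gripper_width: 0.0874
t 2.4 tcp [ 0.5398 -0.3048  0.3022] jaw -69.7 rackyaw 20.3 z [-0.001  0.001 -1.   ] F [0.11 0.12 0.02] T [-0.051  0.195  0.014] w 0.0874
```

```bash
python3 -m handwheel '[[[1,0.0035,-0.0015,-0.05,0],[1,0,0,-0.05,0],[1,0,0,-0.04,0],[1,0,0,-0.03,0],[1,0,0,-0.02,0],[1,0,0,-0.012,0],[1,0,0,-0.005,0],[1,0,0,0,0],[1,0,0,0,0]]]'; python3 -c "from h import *;st()"
python3 - <<'E'
from h import *
for n in ("top","scene"): cv2.imwrite(f"pics/{n}1.png",cv2.cvtColor(eyes.read_camera(n),4))
t=cv2.imread("pics/top1.png"); s=cv2.imread("pics/scene1.png")
cv2.imwrite("pics/g.png",np.hstack([cv2.resize(t[190:330,370:510],(400,400)),cv2.resize(s[190:310,150:270],(400,400))]))
E
```

```text
time_s: 3.3
ee_pos: [0.5441, -0.3074, 0.0971]
tcp_rot: [0.0, 0.984, 0.176, 0.001]
wrist_force: [-1.3, -0.3, -0.1]
gripper_width: 0.0882
t 3.3 tcp [ 0.5441 -0.3074  0.0971] jaw -69.76 rackyaw 20.24 z [ 0.002 -0.001 -1.   ] F [-1.32 -0.32 -0.1 ] T [-0.024  0.078 -0.012] w 0.0882
```

View pics/g.png

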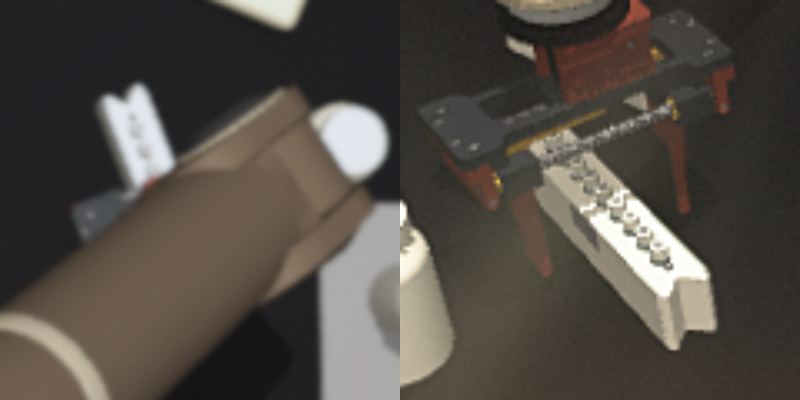

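```bash
python3 - <<'E'
from h import *
s=cv2.imread("pics/scene0.png")
cv2.imwrite("pics/k.png",cv2.resize(s[235:285,185:225],None,fx=12,fy=12,interpolation=cv2.INTER_CUBIC))
P=np.array([.5441,-.3074,.034]);u=np.array([.938,.346,0]);v=np.array([.346,-.938,0])
for dz in(-.009,.009):
  print(proj("scene",[P+.017*v+u*a+[0,0,dz] for a in(-.018,.018)]))
print(proj("scene",[P+.01*[0,0,1] if 0 else P+np.array([0,0,.01])+.1033*u]))
E
```

```text
[[199.91826947 256.15549187]
 [207.60413007 264.70115242]]
[[198.49349964 249.69468368]
 [206.23199425 258.18896324]]
[[233.51916519 275.89400373]]
```

View pics/k.png

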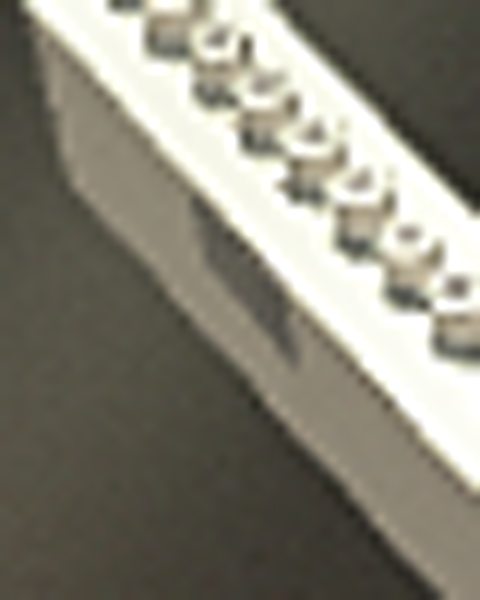

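```bash
python3 -m handwheel '[[[0.6,0,0,-0.001,0],[0.5,0,0,-0.001,0],[0.4,0,0,0,0],[0.3,0,0,0,0],[0.2,0,0,0,0],[0.2,0,0,0,0],[0.2,0,0,0,0],[0.2,0,0,0,0]]]' 30; python3 -c "from h import *;st()"
```

```text
time_s: 4.2
ee_pos: [0.5434, -0.3072, 0.0938]
tcp_rot: [-0.0, 0.984, 0.176, -0.0]
wrist_force: [-0.3, 0.3, 1.1]
gripper_width: 0.0335
t 4.2 tcp [ 0.5434 -0.3072  0.0938] jaw -69.78 rackyaw 20.22 z [-0.  0. -1.] F [-0.35  0.35  1.11] T [ 0.124  0.22  -0.018] w 0.0335
```

```bash
python3 -m handwheel '[[[0.2,0,0,0.01,0],[0.2,0,0,0.03,0],[0.2,0,0,0.04,0],[0.2,0,0,0.02,0],[0.2,0,0,0,0],[0.2,0,0,0,0]]]'; python3 -c "from h import *;st()"; python3 -m handwheel '[[[0.2,0.005,0.035,0,0.08],[0.2,0.005,0.035,0,0.085],[0.2,0.005,0.035,0,0.085],[0.2,0.005,0.035,0,0.085],[0.2,0.005,0.035,0,0.085],[0.2,0.005,0.035,0,0.085],[0.2,0.005,0.035,0,0.085],[0.2,0.005,0.035,0,0.085],[0.2,0.004,0.03,0,0.06],[0.2,0.003,0.02,0,0.04]]]';python3 -m handwheel '[[[0.2,0,0,0,0],[0.2,0,0,0,0],[0.2,0,0,0,0]]]'; python3 - <<'E'
from h import *
for n in ("top","scene"): cv2.imwrite(f"pics/{n}2.png",cv2.cvtColor(eyes.read_camera(n),4))
st()
t=cv2.imread("pics/top2.png"); s=cv2.imread("pics/scene2.png")
cv2.imwrite("pics/g2.png",np.hstack([cv2.resize(t[150:310,190:390],None,fx=2,fy=2),cv2.resize(s[150:310,260:460],None,fx=2,fy=2)]))
E
```

```text
time_s: 4.8
ee_pos: [0.5434, -0.3068, 0.1935]
tcp_rot: [-0.0, 0.984, 0.176, 0.0]
wrist_force: [0.2, 0.6, -3.4]
gripper_width: 0.0339
t 4.8 tcp [ 0.5434 -0.3068  0.1935] jaw -69.76 rackyaw 20.24 z [ 0.     0.001 -1.   ] F [ 0.17  0.62 -3.41] T [0.003 0.135 0.01 ] w 0.0339
time_s: 5.8
ee_pos: [0.5896, 0.0257, 0.1919]
tcp_rot: [-0.001, 0.844, 0.537, -0.001]
wrist_force: [-0.4, -0.1, -2.9]
gripper_width: 0.0337
time_s: 6.1
ee_pos: [0.5901, 0.0207, 0.1935]
tcp_rot: [0.0, 0.846, 0.533, -0.001]
wrist_force: [-0.8, 0.0, -2.7]
gripper_width: 0.0335
t 6.2 tcp [0.5902 0.0209 0.1937] jaw -25.55 rackyaw 64.45 z [-0.    -0.001 -1.   ] F [-0.55  0.36 -2.53] T [-0.028  0.15   0.018] w 0.034
```

View pics/g2.png

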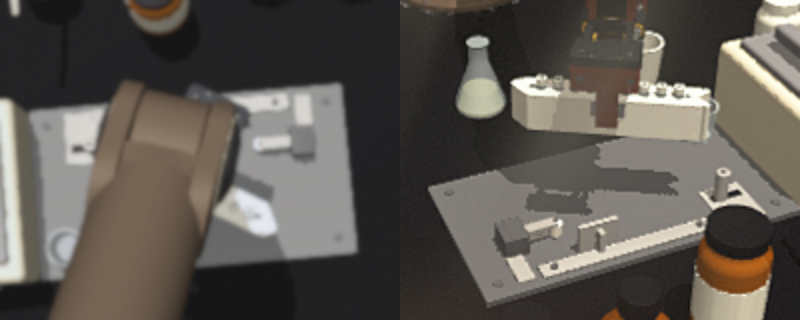

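```bash
python3 - <<'E'
from h import *
np.set_printoptions(precision=1,suppress=True)
s=cv2.imread("pics/scene2.png")
cv2.imwrite("pics/l.png",cv2.resize(s[180:230,310:425],None,fx=6.8,fy=6.8,interpolation=cv2.INTER_CUBIC))
C=np.array([.5902,.0209,.0998]);th=np.deg2rad(64.45);u=np.array([np.cos(th),np.sin(th),0]);n=np.array([-u[1],u[0],0])
pts=[C+u*.105-n*.017,C+u*.105+n*.013-n*.03*0,C-u*.085-n*.017,C-u*.018-n*.017+[0,0,.034],C+u*.018-n*.017+[0,0,.034]]
p=proj("scene",pts); print(p); print((p-[310,180])*6.8)
E
```

```text
[[411.4 220.6]
 [411.5 212.5]
 [322.1 214.3]
 [353.5 203.2]
 [370.8 204.4]]
[[689.8 276.3]
 [689.9 221.3]
 [ 82.3 233.3]
 [295.9 158. ]
 [413.1 165.9]]
```

View pics/l.png

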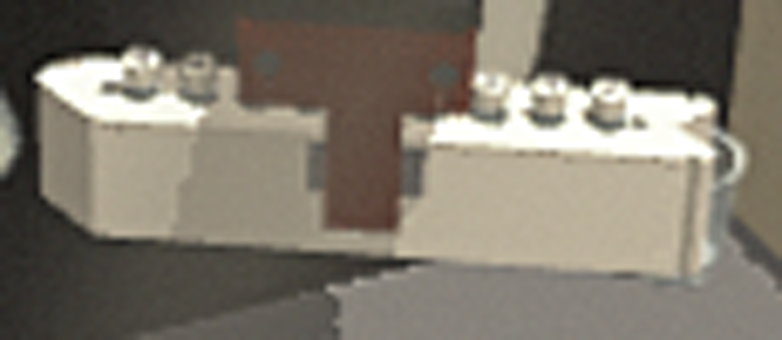

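```bash
python3 -m handwheel '[[[0.2,-0.0010,0.0005,-0.02,0.002],[0.2,0,0,-0.03,0],[0.2,0,0,-0.02,0],[0.2,0,0,-0.01,0],[0.2,0,0,-0.005,0],[0.2,0,0,0,0],[0.2,0,0,0,0]]]'; python3 -c "from h import *;st()"; python3 -m handwheel '[[[0.2,0,0,-0.001,0],[0.2,0,0,-0.001,0],[0.2,0,0,-0.001,0],[0.2,0,0,0,0]]]'; python3 -c "from h import *;st()"
```

```text
time_s: 6.9
ee_pos: [0.59, 0.0229, 0.1097]
tcp_rot: [0.0, 0.845, 0.535, 0.001]
wrist_force: [0.3, -0.7, -2.1]
gripper_width: 0.0336
t 6.9 tcp [0.59   0.0229 0.1097] jaw -25.29 rackyaw 64.71 z [ 0.001  0.    -1.   ] F [ 0.28 -0.73 -2.08] T [-0.038  0.115 -0.02 ] w 0.0336
time_s: 7.3
ee_pos: [0.5894, 0.0233, 0.1058]
tcp_rot: [-0.0, 0.845, 0.535, 0.0]
wrist_force: [-0.1, -0.3, -2.9]
gripper_width: 0.0341
t 7.3 tcp [0.5894 0.0233 0.1058] jaw -25.26 rackyaw 64.74 z [ 0.  0. -1.] F [-0.14 -0.35 -2.88] T [-0.109  0.096  0.007] w 0.0341
```

```bash
python3 -m handwheel '[[[0.2,0,0,-0.001,0],[0.2,0,0,-0.0005,0],[0.2,0,0,0,0]]]'; python3 -c "from h import *;st()"; python3 -m handwheel '[[[0.2,0,0,-0.0005,0],[0.2,0,0,0,0]]]'; python3 -c "from h import *;st()"
```

```text
time_s: 7.6
ee_pos: [0.5894, 0.0232, 0.1042]
tcp_rot: [-0.0, 0.845, 0.535, -0.0]
wrist_force: [-0.3, -0.2, -1.9]
gripper_width: 0.0339
t 7.6 tcp [0.5894 0.0232 0.1042] jaw -25.27 rackyaw 64.73 z [-0. -0. -1.] F [-0.29 -0.24 -1.91] T [-0.02   0.097 -0.016] w 0.0339
time_s: 7.8
ee_pos: [0.5895, 0.0232, 0.1038]
tcp_rot: [0.0, 0.845, 0.535, -0.0]
wrist_force: [0.6, 0.4, -2.2]
gripper_width: 0.0336
t 7.8 tcp [0.5895 0.0232 0.1038] jaw -25.27 rackyaw 64.73 z [ 0. -0. -1.] F [ 0.58  0.41 -2.2 ] T [-0.07   0.147 -0.04 ] w 0.0336
```

```bash
python3 -m handwheel '[[[0.2,0,0,-0.0005,0],[0.2,0,0,0,0]]]'; python3 -c "from h import *;st()"; python3 -m handwheel '[[[0.2,0,0,-0.0005,0],[0.2,0,0,0,0]]]'; python3 -c "from h import *;st()"
```

```text
time_s: 8.0
ee_pos: [0.5895, 0.0231, 0.1037]
tcp_rot: [-0.0, 0.845, 0.535, 0.0]
wrist_force: [-2.2, 0.0, 4.6]
gripper_width: 0.0338
t 8.0 tcp [0.5895 0.0231 0.1037] jaw -25.27 rackyaw 64.73 z [ 0.  0. -1.] F [-2.22  0.05  4.65] T [-0.103  0.652 -0.019] w 0.0338
time_s: 8.2
ee_pos: [0.5895, 0.0232, 0.1037]
tcp_rot: [-0.0, 0.845, 0.535, 0.0]
wrist_force: [-4.0, 0.9, 9.7]
gripper_width: 0.0339
t 8.2 tcp [0.5895 0.0232 0.1037] jaw -25.27 rackyaw 64.73 z [ 0.     0.001 -1.   ] F [-3.98  0.91  9.66] T [-0.047  1.057  0.   ] w 0.0339
```

```bash
python3 -m handwheel '[[[0.2,0,0,0.0008,0],[0.2,0,0,0,0]]]'; python3 -c "from h import *;st()"; python3 -m handwheel '[[[0.2,0.0013,0.0027,0,0],[0.2,0.0013,0.0027,0,0],[0.2,0.0013,0.0027,0,0],[0.2,0.0013,0.0027,0,0],[0.2,0.0006,0.0014,0,0],[0.2,0,0,0,0],[0.2,0,0,0,0]]]'; python3 -c "from h import *;st()"
```

```text
time_s: 8.4
ee_pos: [0.5896, 0.0232, 0.1037]
tcp_rot: [0.0, 0.845, 0.535, 0.0]
wrist_force: [-0.5, 1.3, 2.9]
gripper_width: 0.0339
t 8.4 tcp [0.5896 0.0232 0.1037] jaw -25.27 rackyaw 64.73 z [ 0.  0. -1.] F [-0.49  1.29  2.94] T [-0.086  0.33  -0.034] w 0.0339
time_s: 9.1
ee_pos: [0.5956, 0.0355, 0.1038]
tcp_rot: [0.0, 0.845, 0.535, 0.0]
wrist_force: [-0.9, -2.9, 5.1]
gripper_width: 0.0338
t 9.1 tcp [0.5956 0.0355 0.1038] jaw -25.26 rackyaw 64.74 z [ 0.001 -0.    -1.   ] F [-0.92 -2.92  5.14] T [-0.72   0.394 -0.003] w 0.0338
```

```bash
python3 -m handwheel '[[[0.2,0.0004,0.0009,0.0005,0],[0.2,0.0009,0.0018,0,0],[0.2,0.0004,0.0009,0,0],[0.2,0.0,0.0,0,0]]]'; python3 -c "from h import *;st()"; python3 -m handwheel '[[[0.2,0.0004,0.0009,0,0],[0.2,0.0004,0.0009,0,0],[0.2,0,0,0,0]]]'; python3 -c "from h import *;st()"
```

```text
time_s: 9.5
ee_pos: [0.5969, 0.0399, 0.1038]
tcp_rot: [-0.0, 0.844, 0.536, -0.0]
wrist_force: [1.4, -0.3, -1.3]
gripper_width: 0.0338
t 9.5 tcp [0.5969 0.0399 0.1038] jaw -25.22 rackyaw 64.78 z [-0.     0.001 -1.   ] F [ 1.38 -0.34 -1.28] T [-0.     0.044 -0.012] w 0.0338
time_s: 9.8
ee_pos: [0.5978, 0.0412, 0.104]
tcp_rot: [-0.0, 0.845, 0.536, 0.0]
wrist_force: [0.1, -0.7, -1.8]
gripper_width: 0.0335
t 9.8 tcp [0.5978 0.0412 0.104 ] jaw -25.24 rackyaw 64.76 z [-0.  0. -1.] F [ 0.1  -0.73 -1.82] T [-0.058  0.041 -0.002] w 0.0335
```

```bash
for i in 1; do python3 -m handwheel '[[[0.2,0.0004,0.0009,0,0],[0.2,0,0,0,0]]]' >/dev/null; done; python3 -c "from h import *;st()"; python3 -m handwheel '[[[0.2,0.0004,0.0009,0,0],[0.2,0,0,0,0]]]'>/dev/null; python3 -c "from h import *;st()"; python3 -m handwheel '[[[0.2,0.0002,0.0005,0,0],[0.2,0,0,0,0]]]'>/dev/null; python3 -c "from h import *;st()"
```

```text
t 10.0 tcp [0.5982 0.0419 0.1041] jaw -25.26 rackyaw 64.74 z [ 0.  0. -1.] F [ 0.51  0.95 -2.51] T [-0.03   0.071  0.034] w 0.0339
t 10.2 tcp [0.5986 0.0428 0.1041] jaw -25.26 rackyaw 64.74 z [ 0.  0. -1.] F [ 0.26  0.01 -2.72] T [-0.082  0.083 -0.01 ] w 0.034
t 10.4 tcp [0.5987 0.043  0.1041] jaw -25.27 rackyaw 64.73 z [ 0. -0. -1.] F [ 0.35 -0.61 -2.02] T [-0.081  0.081 -0.026] w 0.0337
```

```bash
python3 -m handwheel '[[[0.2,0.0004,0.0009,-0.0002,0],[0.2,0,0,0,0]]]' >/dev/null;  python3 -c "from h import *;st()"; python3 -m handwheel '[[[0.2,0.0002,0.0005,0,0],[0.2,0,0,0,0]]]'>/dev/null; python3 -c "from h import *;st()"; python3 -m handwheel '[[[0.2,0.0002,0.0005,0,0],[0.2,0,0,0,0]]]'>/dev/null; python3 -c "from h import *;st()"
```

```text
t 10.6 tcp [0.5992 0.0434 0.1039] jaw -25.3 rackyaw 64.7 z [ 0.    -0.001 -1.   ] F [ 0.05 -2.81 -2.21] T [-0.552  0.208 -0.084] w 0.0338
t 10.8 tcp [0.5993 0.0435 0.1039] jaw -25.32 rackyaw 64.68 z [-0.    -0.001 -1.   ] F [-1.29 -4.77 -1.26] T [-1.139  0.299 -0.126] w 0.0339
t 11.0 tcp [0.5994 0.0436 0.1039] jaw -25.34 rackyaw 64.66 z [-0.    -0.001 -1.   ] F [-1.23 -6.21 -1.52] T [-1.325  0.348 -0.171] w 0.0336
```

```bash
python3 - <<'E'
import numpy as np
th=np.deg2rad(64.7)
for k in range(14):
    a,b=th+.04*k,th+.04*(k+1)
    print(k,round(np.degrees(b),1),(-.1033*(np.array([np.cos(b),np.sin(b)])-np.array([np.cos(a),np.sin(a)]))/2*1000).round(2),"push1mm",np.round([np.cos(b),np.sin(b)],2))
E
python3 -m handwheel '[[[0.2,0.0003,-0.0001,0,0],[0.2,0,0,0,0]]]'>/dev/null; python3 -c "from h import *;st()"
```

```text
0 67.0 [ 1.88 -0.85] push1mm [0.39 0.92]
1 69.3 [ 1.92 -0.77] push1mm [0.35 0.94]
2 71.6 [ 1.95 -0.69] push1mm [0.32 0.95]
3 73.9 [ 1.97 -0.61] push1mm [0.28 0.96]
4 76.2 [ 2.   -0.53] push1mm [0.24 0.97]
5 78.5 [ 2.02 -0.45] push1mm [0.2  0.98]
6 80.7 [ 2.03 -0.37] push1mm [0.16 0.99]
7 83.0 [ 2.05 -0.29] push1mm [0.12 0.99]
8 85.3 [ 2.06 -0.21] push1mm [0.08 1.  ]
9 87.6 [ 2.06 -0.13] push1mm [0.04 1.  ]
10 89.9 [ 2.07 -0.04] push1mm [0. 1.]
11 92.2 [2.07 0.04] push1mm [-0.04  1.  ]
12 94.5 [2.06 0.12] push1mm [-0.08  1.  ]
13 96.8 [2.06 0.2 ] push1mm [-0.12  0.99]
t 11.2 tcp [0.5995 0.0437 0.1039] jaw -25.33 rackyaw 64.67 z [-0.001 -0.001 -1.   ] F [-2.35 -6.46 -0.03] T [-1.262  0.455 -0.123] w 0.0341
```

```bash
python3 -m handwheel '[[[0.2,0.0019,-0.0009,0,0.02],[0.2,0.0019,-0.0008,0,0.02],[0.2,0.0019,-0.0008,0,0.02],[0.2,0.0019,-0.0008,0,0.02],[0.2,0,0,0,0]]]'>/dev/null; python3 -c "from h import *;st()"
```

```text
t 11.7 tcp [0.6075 0.0405 0.1039] jaw -20.71 rackyaw 69.29 z [ 0.    -0.001 -1.   ] F [-1.08 -5.65 -1.32] T [-1.296  0.21  -0.15 ] w 0.0339
```

```bash
python3 -m handwheel '[[[0.2,0.0020,-0.0007,0,0.02],[0.2,0.0019,-0.0007,0,0.02],[0.2,0.0020,-0.0006,0,0.02],[0.2,0.0019,-0.0006,0,0.02],[0.2,0.0020,-0.0005,0,0.02],[0.2,0.0020,-0.0006,0,0.02],[0.2,0,0,0,0]]]'>/dev/null; python3 -c "from h import *;st()"
```

```text
t 12.4 tcp [0.6195 0.0369 0.1039] jaw -13.85 rackyaw 76.15 z [ 0.    -0.001 -1.   ] F [ 0.8  -6.69 -2.19] T [-1.284  0.027 -0.185] w 0.034
```

```bash
python3 - <<'E'
from h import *
s=eyes.read_camera("scene")[:,:,::-1]
cv2.imwrite("pics/m.png",cv2.resize(s[170:310,260:460],None,fx=4,fy=4,interpolation=cv2.INTER_CUBIC))
E
```

```text
(no output)
```

View pics/m.png

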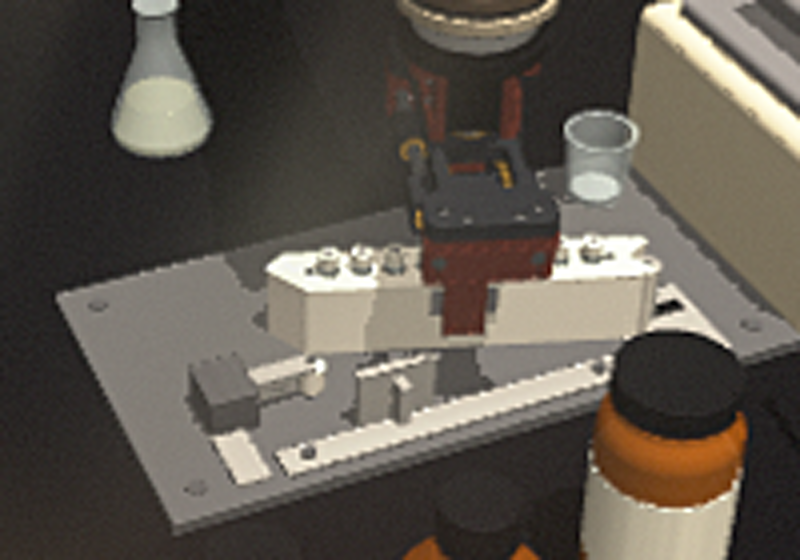

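```bash
python3 -m handwheel '[[[0.2,0.0020,-0.0005,0,0.02],[0.2,0.0020,-0.0004,0,0.02],[0.2,0.0020,-0.0004,0,0.02],[0.2,0.0020,-0.0004,0,0.02],[0.2,0.0020,-0.0003,0,0.02],[0.2,0.0020,-0.0003,0,0.02],[0.2,0,0,0,0]]]'>/dev/null; python3 -c "from h import *;st()"
```

```text
t 13.15 tcp [0.6317 0.0346 0.104 ] jaw -6.98 rackyaw 83.02 z [ 0.001 -0.001 -1.   ] F [ 0.51 -5.53 -2.97] T [-1.223 -0.163 -0.126] w 0.0338
```

```bash
python3 -m handwheel '[[[0.2,0.0020,-0.0003,-0.0001,0.02],[0.2,0.0021,-0.0002,0,0.02],[0.2,0,0,0,0]]]' 50 >/dev/null; python3 -c "from h import *;st()"; python3 -m handwheel '[[[0.2,0.0010,-0.0001,0,0.01],[0.2,0.0010,-0.0001,0,0.01],[0.2,0.0010,-0.0001,0,0.01],[0.2,0,0,0,0]]]' >/dev/null; python3 -c "from h import *;st()"
```

```text
t 13.45 tcp [0.6354 0.0341 0.1039] jaw -4.74 rackyaw 85.26 z [ 0.    -0.001 -1.   ] F [-1.47 -5.36 -0.81] T [-1.241  0.317 -0.587] w 0.0337
t 13.85 tcp [0.6382 0.0337 0.1039] jaw -3.06 rackyaw 86.94 z [-0.    -0.001 -1.   ] F [-0.31 -5.25 -0.25] T [-1.272  0.374 -0.646] w 0.0338
```

```bash
python3 -m handwheel '[[[0.2,0.0013,-0.0001,0,0.01],[0.2,0.0013,-0.0001,0,0.01],[0.2,0.0010,0,0,0.01],[0.2,0,0,0,0]]]' >/dev/null; python3 -c "from h import *;st()"; python3 -m handwheel '[[[0.2,0.0012,0,0,0.01],[0.2,0.0012,0,0,0.01],[0.2,0,0,0,0]]]' >/dev/null; python3 -c "from h import *;st()"
```

```text
t 14.25 tcp [0.6414 0.0335 0.1039] jaw -1.34 rackyaw 88.66 z [-0.001 -0.001 -1.   ] F [-2.83 -4.92  0.28] T [-1.301  0.707 -0.632] w 0.0338
t 14.55 tcp [0.6436 0.0335 0.1039] jaw -0.19 rackyaw 89.81 z [-0.002 -0.001 -1.   ] F [-4.3  -5.82  1.76] T [-1.225  0.897 -0.622] w 0.0339
```

```bash
python3 -m handwheel '[[[0.2,0.0011,0,0,0.01],[0.2,0.0011,0,0,0.01],[0.2,0,0,0,0]]]' >/dev/null; python3 -c "from h import *;st()"; python3 -m handwheel '[[[0.2,0.0011,0,0,0.01],[0.2,0.0011,0,0,0.01],[0.2,0,0,0,0]]]' >/dev/null; python3 -c "from h import *;st()"
```

```text
t 14.85 tcp [0.6464 0.0339 0.1039] jaw 1.04 rackyaw 91.04 z [-0.    -0.001 -1.   ] F [-1.74 -5.13  0.12] T [-1.249  0.453 -0.167] w 0.0335
t 15.15 tcp [0.6488 0.034  0.1039] jaw 2.24 rackyaw 92.24 z [ 0.    -0.001 -1.   ] F [-0.33 -5.79 -1.14] T [-1.234  0.238  0.131] w 0.0338
```

```bash
python3 - <<'E'
from h import *
s=eyes.read_camera("scene")[:,:,::-1]
cv2.imwrite("pics/m2.png",cv2.resize(s[190:310,270:420],None,fx=5,fy=5,interpolation=cv2.INTER_CUBIC))
E
```

```text
(no output)
```

View pics/m2.png

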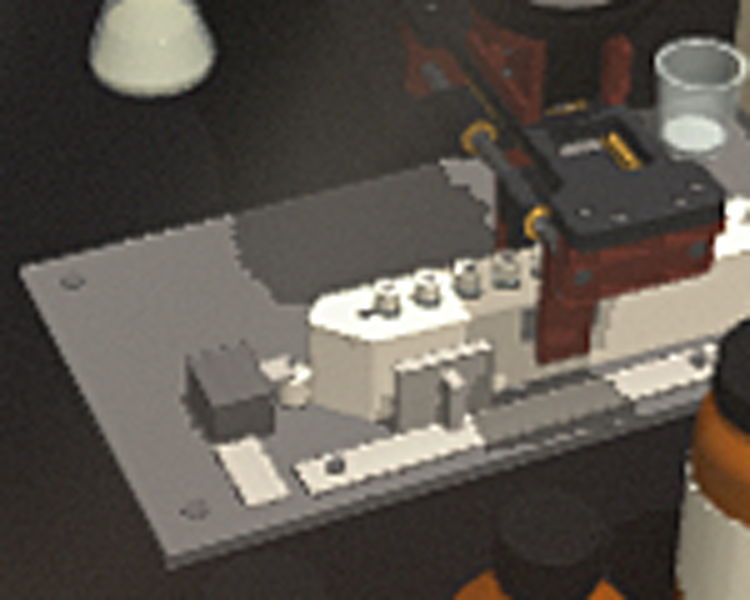

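```bash
python3 -m handwheel '[[[0.2,0.0011,0.0001,0,0.01],[0.2,0.0011,0,0,0.01],[0.2,0,0,0,0]]]' >/dev/null; python3 -c "from h import *;st()"; python3 -m handwheel '[[[0.2,0.0010,0.0001,0,0.01],[0.2,0,0,0,0]]]' >/dev/null; python3 -c "from h import *;st()"
```

```text
t 15.5 tcp [0.6515 0.0342 0.1039] jaw 3.48 rackyaw 93.48 z [ 0.001 -0.001 -1.   ] F [ 0.67 -5.81 -1.56] T [-1.209 -0.109  0.784] w 0.0337
t 15.7 tcp [0.6525 0.0342 0.1039] jaw 4.06 rackyaw 94.06 z [ 0.001 -0.001 -1.   ] F [ 1.75 -5.2  -1.88] T [-1.276 -0.236  0.808] w 0.0337
```

```bash
python3 -m handwheel '[[[0.2,0.0006,0,0,0.006],[0.2,0,0,0,0]]]' >/dev/null; python3 -c "from h import *;st()"; python3 -m handwheel '[[[0.2,0.0004,0,0,0.004],[0.2,0,0,0,0]]]' >/dev/null; python3 -c "from h import *;st()"
```

```text
t 15.9 tcp [0.6527 0.0343 0.1039] jaw 4.34 rackyaw 94.34 z [ 0.    -0.001 -1.   ] F [-0.65 -5.59 -0.39] T [-1.198  0.106  0.364] w 0.0337
t 16.1 tcp [0.6528 0.0342 0.1039] jaw 4.51 rackyaw 94.51 z [-0.    -0.001 -1.   ] F [-2.53 -4.9   1.05] T [-1.225  0.385 -0.025] w 0.0337
```

```bash
python3 -m handwheel '[[[0.2,-0.0002,-0.0003,-0.0002,0],[0.2,0,0,0,0]]]' >/dev/null; python3 -c "from h import *;st()"; python3 -m handwheel '[[[0.2,0,0,0,0]]]' 5 >/dev/null; python3 -m handwheel '[[[0.2,0,0,0,0],[0.2,0,0,0,0]]]' >/dev/null;python3 - <<'E'
from h import *
st()
s=eyes.read_camera("scene")[:,:,::-1]
cv2.imwrite("pics/m3.png",cv2.resize(s[190:310,270:430],None,fx=5,fy=5,interpolation=cv2.INTER_CUBIC))
E
```

```text
t 16.3 tcp [0.6527 0.0342 0.1039] jaw 4.51 rackyaw 94.51 z [ 0. -0. -1.] F [-1.96 -4.38  1.64] T [-1.22   0.486 -0.074] w 0.0335
t 16.6 tcp [0.6527 0.0343 0.1039] jaw 4.52 rackyaw 94.52 z [ 0. -0. -1.] F [-1.67 -5.14  2.5 ] T [-1.104  0.499  0.078] w 0.0342
```

View pics/m3.png

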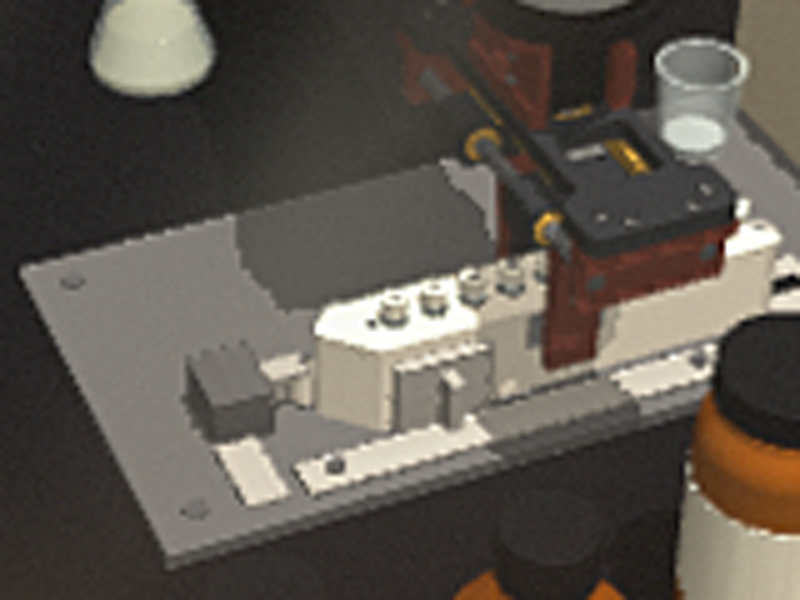

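```bash
python3 -m handwheel '[[[0.42,0,0,0,0],[0.48,0,0,0,0],[0.55,0,0,0,0],[0.62,0,0,0,0],[0.7,0,0,0,0],[0.7,0,0,0,0],[0.7,0,0,0,0]]]'; python3 -c "from h import *;st()"
```

```text
time_s: 17.35
ee_pos: [0.6528, 0.0345, 0.1036]
tcp_rot: [-0.0, 0.679, 0.734, 0.0]
wrist_force: [-0.2, 0.2, 0.4]
gripper_width: 0.0618
t 17.35 tcp [0.6528 0.0345 0.1036] jaw 4.53 rackyaw 94.53 z [ 0.  0. -1.] F [-0.16  0.24  0.35] T [-0.031  0.011  0.002] w 0.0618
```

Released with no force on the tool. Now I'll lift clear and move the arm aside for a check.

```bash
python3 -m handwheel '[[[0.7,0,0,0.01,0],[0.7,0,0,0.02,0],[0.7,0,0,0.04,0],[0.7,0,0,0.05,0],[0.7,0,0,0.05,0],[0.7,0,0,0.03,0],[0.7,-0.02,-0.04,0,0],[0.7,-0.02,-0.045,0,0],[0.7,-0.02,-0.045,0,0],[0.7,-0.02,-0.045,0,0]]]' >/dev/null; python3 -m handwheel '[[[0.7,-0.02,-0.045,0,0],[0.7,-0.02,-0.045,0,0],[0.7,-0.02,-0.045,0,0],[0.7,-0.02,-0.045,0,0],[0.7,-0.02,-0.04,0,0],[0.7,0,0,0,0],[0.7,0,0,0,0]]]'; python3 - <<'E'
from h import *
np.set_printoptions(precision=4,suppress=True)
for n in ("top","scene"): cv2.imwrite(f"pics/{n}9.png",cv2.cvtColor(eyes.read_camera(n),4))
st()
t=cv2.imread("pics/top9.png"); s=cv2.imread("pics/scene9.png")
cv2.imwrite("pics/n.png",np.vstack([cv2.resize(t[185:260,195:375],(720,300),interpolation=2),cv2.resize(s[205:280,270:450],(720,300),interpolation=2)]))
E
```

```text
time_s: 19.05
ee_pos: [0.4718, -0.3617, 0.3043]
tcp_rot: [0.0, 0.68, 0.733, 0.0]
wrist_force: [0.6, -0.5, -0.1]
gripper_width: 0.0614
t 19.15 tcp [ 0.4734 -0.3594  0.3039] jaw 4.6 rackyaw 94.6 z [ 0.001  0.001 -1.   ] F [-0.49  0.64  0.25] T [-0.044  0.018  0.008] w 0.0616
```

View pics/n.png

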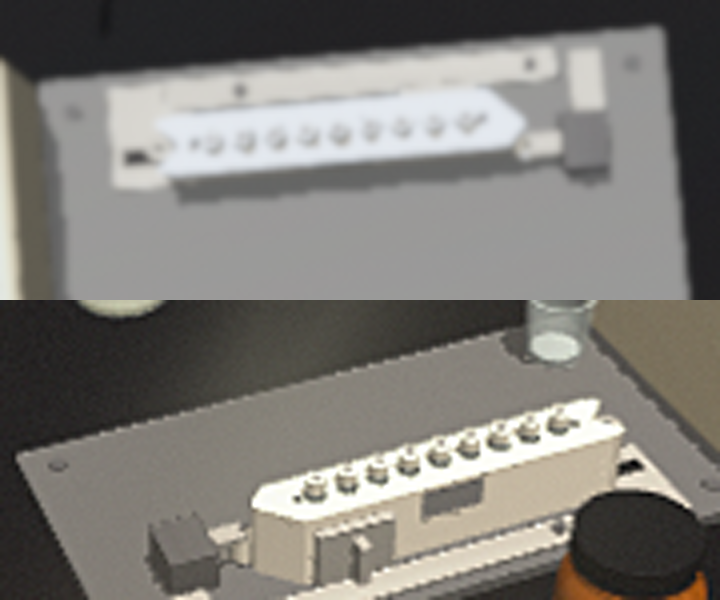

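View pics/top9.png

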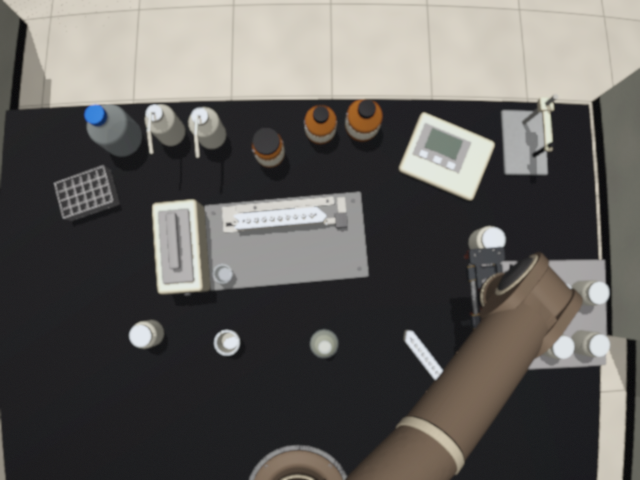

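```bash
python3 - <<'E'
from h import *
g=cv2.cvtColor(cv2.imread("pics/top9.png"),6); m=np.zeros_like(g)
m[200:235,228:328]=(g[200:235,228:328]>222)*255
c=max(cv2.findContours(m,0,2)[0],key=cv2.contourArea)
print(cv2.minAreaRect((onz("top",c.reshape(-1,2),.054)[:,:2]*1000).astype(np.float32)))
a=cv2.imread("pics/top0.png").astype(int);b=cv2.imread("pics/top9.png").astype(int)
print((abs(a-b).max(2)>40)[100:400,0:205].sum(),(abs(a-b).max(2)>40)[250:400,205:390].sum())
env.close_job(); st()
E
```

```text
((655.1241455078125, 35.39729309082031), (31.47926902770996, 204.11293029785156), 4.667300701141357)
0 0
the job is handed in; nothing more can be done
the job is handed in; nothing more can be done
```

The larger rack is loaded in the sampler and the job is handed in, at about 19 s on the robot's clock.

- **What I did:** I pinched the rack on its grip pads and set it on the deck slanted about 30° to the front. I pushed it along until the notch met the post, at about (0.644, 0.137). Then I swung it round the post, leaning on it with about 5–6 N all the way, past the roller and up to the backstop. There I let go and moved the arm away.
- **Forces:** Side forces at the wrist stayed under about 7 N in every reading I took. The highest reading was a brief 9.7 N straight down when I set the rack on the deck. These are readings at the end of short moves, so brief peaks in between could have been missed.
- **Last checks:**
  - The pictures show the post in the notch, the rack's back against the plate, the roller on the front bevel and the rack flat on the deck.
  - The top view measured the rack's angle as 4.67°, against 4.6° for the rail.
  - After release the tool read almost no force, and it stands well clear of the rack.
  - A before-and-after comparison of the top view showed no change where the beaker, cup, flask and left-hand bottle stand. I checked the amber jar and bottle_a only by eye, and both look unmoved.
- **What disagreed:** The two cameras differed by about 3 mm in y when locating the post. The feel of the contact agreed with the top camera.

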